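# Turn a stock bin against the post and lock it in its bay

## Task

Push the square lidded bin along the bench against the fixed steel post so that it swings a quarter turn round the post and its label edge faces back out of the bay's open mouth; keep it flat on the bench, do not lift it. Then slide it fully home in the bay, against the end stop, and pull the telescoping bar out across the mouth until its lock button clicks out. Leave the other things on the bench where they are.

Things in the scene. Friction and masses are not known exactly. Their poses are not given: they have to be found in the camera images.
- bin: Square blue lidded stock bin, loose, 0.35 to 0.7 kg, 120 x 120 x 60 mm high, sides plain and vertical up to 44 mm. Origin: centre of its underside. Its own +x points to the label edge. Starts on the +y side of the post in the bay's axes, +x within 0.2 rad of the bay's +x, its leading (-y) face overlapping the post by about 5 to 35 mm; pushed on past it, it turns counter-clockwise from above.
- bin_label (a point): Centre of the bin's label side: on its +x face, 60 mm from the bin's centre, 30 mm above the underside. Above it the top edge is cut to a slope that carries a grey strip with a white card (12 mm wide seen from above).
- bay: Fixed steel bay for one bin, open at the top and at its +y end (mouth). Origin: on the bench, where the bin's origin lies when fully home. Axes: the world's, yawed up to 0.12 rad. Inner faces at x = +-67 mm from y = -60 to 45, then flaring to +-80 at y = 66; walls 60 mm high at +x, 40 at -x; end stop face at y = -60. Its bar housing, 40 mm high, spans x 160 to 390, y 66 to 104 mm.
- post: Fixed upright square steel post with punched slots, 28 x 28 mm, 88 mm high, part of the bay: it stands at x = 78, y = 190 mm in the bay's frame, sides parallel to the bay's axes. Origin: centre of its foot. The bin swings round its corner at bay x = 64, y = 204 mm; pressed straight between pusher and post it can jam, so push far from the post and follow an arc round it.
- bar (a joint): Extension of the telescoping bar in m: 0 = fully in, 0.190 = fully out (stop). It slides along the bay's -x out of the housing, at y = 85 mm in the bay's frame: square tube 18 mm, 17 to 35 mm above the bench. Needs about 2 to 5 N and stays where it is left. Starts at 0 to 0.025.
- bar_tab (a point): Black upright pull tab at the bar's free end: 14 mm thick along the bay's x, 30 mm wide along its y, top 89 mm above the bench; this point is its middle, 68 mm up. In the bay's frame: x = 115 mm minus the extension, y = 85 mm. Can be pinched from above across its thickness, or pushed along -x from behind.
- pin (a joint): Brass spring lock button, 13 mm round, upright in the bar housing near its mouth (bay x = 175, y = 85 mm), in m: 0 = held in by the bar, below a hole in the housing's roof; about 0.014 = clicked out, standing 6 mm proud of the roof. It clicks out by itself once the bar is within about 3 mm of fully out, and then stops the bar from going back.
- small_bin: Bystander: small open blue bin 95 x 65 x 50 mm, near the bay's +x wall. Origin: centre of its underside.
- tape_roll: Bystander: cardboard tape core lying flat, 96 mm across, 45 mm high, on the post's +x, +y side. Origin: centre of its underside.
- scanner: Bystander: hand scanner about 140 mm long, 35 mm high. Origin: under its head.
- mug: Bystander: white mug 80 mm across, 95 mm high. Origin: centre of its underside.
- wrench: Bystander: steel wrench, 170 mm long, lying flat. Origin: its middle, underside.
- spray: Bystander: white bottle, 60 mm across, 170 mm high. Origin: centre of its underside.
- carton: Bystander: cardboard carton 150 x 110 x 80 mm. Origin: centre of its underside.
There are look-alikes about, which are no part of the job. What is shaped like the bin but green or pink is not meant.

How it is judged:
By the outcome, as a careful person would: the job done as asked, in the order asked, and still so for the second after the job is handed in, with the robot touching nothing.
It also fails if it takes over 67 s, if anything falls off the work surface, if the arm or the gripper's body presses on something with over 40 N, if the wrist force passes 120 N, or if a joint passes its speed limit or range.

## Robot

A 7-joint arm with a two-finger parallel gripper is mounted at the origin on the work surface. World frame = base frame: x ahead of the robot, y to its left, z up, the work surface at z = 0. Lengths are in m, angles in rad, forces in N, time in s.
With the tool pointing down it reaches from about 0.425 to 0.925 m from the base axis. Payload 6.8 kg.
Tool frame: the origin (TCP) lies midway between the tips of the shut fingers; the grasp point (between the pads) lies bot.grip_point_offset behind it (bot.grip_point_offset is the distance from the TCP to the grasp point, in m); z points along the fingers, y is the line along which they close (so a half turn about z gives the same grasp; the last joint's range is limited). The gripper opens to 85 mm and grips with 20 to 120 N. Pads are 22 mm wide; open, the fingers measure 114 mm over their backs; the gripper's body (76 mm by 85 mm) begins 54 mm behind the grasp point. The pads swing forward as they close: fully open they stand 13 mm farther back than shut.
Start: joints at [-1.43, 0.477, 0.022, 1.555, -0.011, 1.109, -0.083], TCP at [0.166, 0.654, 0.231] pointing down, gripper open.
Joint ranges: [-2.96, 2.96], [-0.34, 2.1], [-1.41, 1.46], [0.24, 2.44], [-1.37, 4.51], [0.17, 1.92], [-2.96, 2.96]. Speed limits (rad/s): [2.39, 2.39, 3.14, 3.14, 3.14, 3.14, 3.14].

## Interface

Orientations are given as a unit quaternion [w, x, y, z].
In Python, from station import get_obs, cams, job, bot gives the robot as it stands.
- The arm moves only by the tool arm_command, never from a script. Its argument "rows" is a list that holds one entry, the list of rows, each a list of 5 numbers: the finger opening in mm, from 0 to 85.4, then the shift along the world's x, y, z in units of 60 mm (1.0 is 60 mm), then the turn about the world's z in units of 0.08 rad (1.0 is 0.08 rad). In form: [[[grip, x, y, z, turn], ...]]. A call has exactly 10 rows; each row shifts and turns the commanded pose from where the row before left it; what a row does not reach is not made up. A row lasts 1/8 s, in which the tool goes at most 62.5 mm and 10.7 degrees, less where a joint would pass 70% of its speed; a pose out of reach is approached as far as the arm can. A call with a number of a shift or a turn outside -1 to 1 is refused whole. A call with a gripper value outside its range is refused whole. The fingers move at their own pace and stop on an object; "newtons" is the grip in N (left out, the last holds). Time passes only in rows, so rows that do not move let the fingers close, or fill a call up. It gives the time, the measured TCP pose, the force, the opening and the grip force at its end, in the units of the state.
- get_obs(): the state, without advancing time (a new reading comes with each control period).
- cams.read_camera(name): name is "scene" or "top" or "wrist"; returns the picture (384x512x3 uint8, red, green, blue); there is no depth.
- cams.camera_params(name): a dict with "K" (3x3 intrinsics, pixels), "k1" (the pictures are not rectified: a ray, as slopes to the right and down, at radius r is drawn at 1 + k1 r^2 times it, then the intrinsics apply), "extrinsics" (4x4, takes a point from camera to world coordinates). Camera axes: x right, y down, z forward; pixel columns grow to the right and rows downward; lengths in m; the calibration is good to about 2 mm. A picture is of the moment at which its call begins: read the wrist's pose just before it. camera_params takes no time and is no camera call; for the wrist camera it gives the pose at the moment of the call.
- job.hand_in(): hands the job in; it is judged then, once.
The state is a dict: "t": time; "q": joint angles; "joint_vel": joint speeds; "joint_torque": joint torques, N m; "eef_pos": TCP position; "tool_rot": TCP orientation; "contact_force": force on the tool from outside, world axes, zero at the start; "torque": the same for the moment, N m; "gripper_width": opening from 0.0 (shut) to 1.0 (fully open); "grasp_force": force on a finger pad.
Only numpy, scipy, OpenCV 4.12 (cv2) and the standard library are available. Lean on these libraries where they do the work, as an engineer would, in place of code of your own. Each camera call takes 0.05 s, during which the arm holds its last target. There are 200 camera calls.

## Working session

There is one attempt and no reset: what is moved stays moved. The work goes in short steps, Python scripts to look and compute and a tool call to move; the robot and the scene stay as the last step left them, time stands still between calls to the robot, and variables do not carry over. Pictures are saved under pics/ and viewed, at most 10 in all, crops included, and the job is handed in when it is done.

Besides the shell and the picture viewer there is one more tool, called after "Emit:" as a command line: name --argument value ..., lists and objects as JSON in quotes. arm_command: Moves the arm, as the interface text tells. Its arguments: {"type":"object","properties":{"rows":{"type":"array"},"newtons":{"type":"number"}},"required":["rows"]}

```bash
mkdir -p pics; ls; python3 - <<'E'
from station import get_obs,cams,job,bot
import cv2
o=get_obs();print({k:o[k] for k in('t','eef_pos','tool_rot','gripper_width','contact_force')},bot.grip_point_offset)
for n in('top','scene'):
    cv2.imwrite(f'pics/{n}0.png',cams.read_camera(n)[:,:,::-1]);p=cams.camera_params(n);print(n,p)
E
```

```text
pics
{'t': 0.0, 'eef_pos': array([0.16604567, 0.65365865, 0.23034352]), 'tool_rot': array([-6.47361305e-05,  1.24053302e-01,  9.92275149e-01, -8.96324094e-04]), 'gripper_width': 1.0011435354426337, 'contact_force': array([ 0.05530262,  0.2061792 , -0.58133175])} 0.0187
top {'K': array([[459.52156642,   0.        , 263.79041906],
       [  0.        , 459.52156642, 190.50984496],
       [  0.        ,   0.        ,   1.        ]]), 'k1': -0.08609859105562458, 'extrinsics': array([[ 0.01470606, -0.98268719,  0.18468791,  0.29026806],
       [-0.99983402, -0.01643894, -0.00785497,  0.010932  ],
       [ 0.01075505, -0.18454174, -0.98276583,  1.32791848],
       [ 0.        ,  0.        ,  0.        ,  1.        ]])}
scene {'K': array([[444.17812327,   0.        , 263.6883545 ],
       [  0.        , 444.17812327, 182.19198234],
       [  0.        ,   0.        ,   1.        ]]), 'k1': -0.12377771687665863, 'extrinsics': array([[ 0.29605668,  0.61850219, -0.72787738,  1.54845978],
       [ 0.95494453, -0.17509014,  0.23963387, -0.32928284],
       [ 0.02076992, -0.76602773, -0.64247189,  0.98794269],
       [ 0.        ,  0.        ,  0.        ,  1.        ]])}
```

View pics/top0.png

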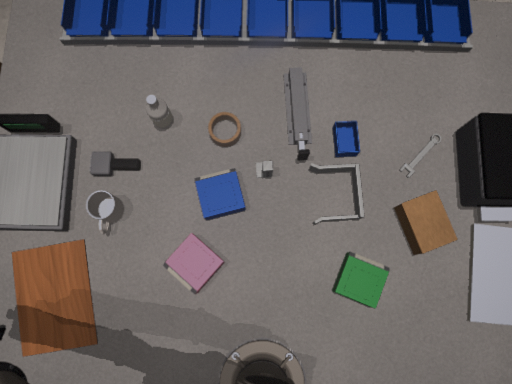

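View pics/scene0.png

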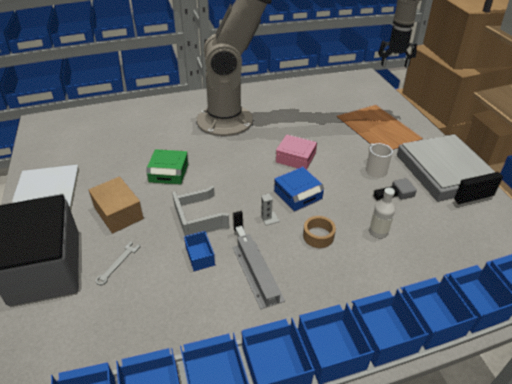

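```bash
cat > h.py <<'E'
import numpy as np,cv2
from station import get_obs,cams,job,bot
def ray(n,px,z,p=None):
    "pixels (N,2) -> world points on plane z"
    p=p or cams.camera_params(n)
    px=np.asarray(px,float).reshape(-1,1,2)
    u=cv2.undistortPoints(px,p['K'],np.array([p['k1'],0,0,0,0.])).reshape(-1,2)
    E=p['extrinsics'];d=np.c_[u,np.ones(len(u))]@E[:3,:3].T
    return E[:3,3]+d*((z-E[2,3])/d[:,2])[:,None]
def proj(n,P,p=None):
    p=p or cams.camera_params(n);E=np.linalg.inv(p['extrinsics'])
    return cv2.projectPoints(np.asarray(P,float).reshape(-1,1,3),cv2.Rodrigues(E[:3,:3])[0],E[:3,3],p['K'],np.array([p['k1'],0,0,0,0.]))[0].reshape(-1,2)
def blue(img):
    h=cv2.cvtColor(img,cv2.COLOR_RGB2HSV)
    return cv2.inRange(h,(105,120,50),(130,255,255))
E
python3 - <<'E'
from h import *
im=cv2.imread('pics/top0.png')
c=im[60:230,190:370];cv2.imwrite('pics/c1.png',cv2.resize(c,None,fx=3.5,fy=3.5,interpolation=cv2.INTER_CUBIC))
m=blue(im[:,:,::-1].copy())
for c in cv2.findContours(m,0,1)[0]:
    if 150<cv2.contourArea(c): 
        x,y,w,h=cv2.boundingRect(c)
        if y<60: continue
        W=ray('top',c.reshape(-1,2)+0.,.06)[:,:2].astype(np.float32)
        print((x,y,w,h),cv2.minAreaRect(W),cv2.boxPoints(cv2.minAreaRect(W)))
E
```

```text
(195, 171, 50, 47) ((0.5155340433120728, 0.12440482527017593), (0.10889538377523422, 0.11808323860168457), 15.35596752166748) [[0.4473951  0.16692004]
 [0.47866532 0.05305247]
 [0.583673   0.08188961]
 [0.55240273 0.19575718]]
(335, 122, 25, 35) ((0.6841970682144165, -0.23614293336868286), (0.10215117037296295, 0.06958223879337311), 1.340125322341919) [[ 0.6323218  -0.20255585]
 [ 0.6339491  -0.27211908]
 [ 0.73607236 -0.26973003]
 [ 0.73444504 -0.20016679]]
```

View pics/c1.png

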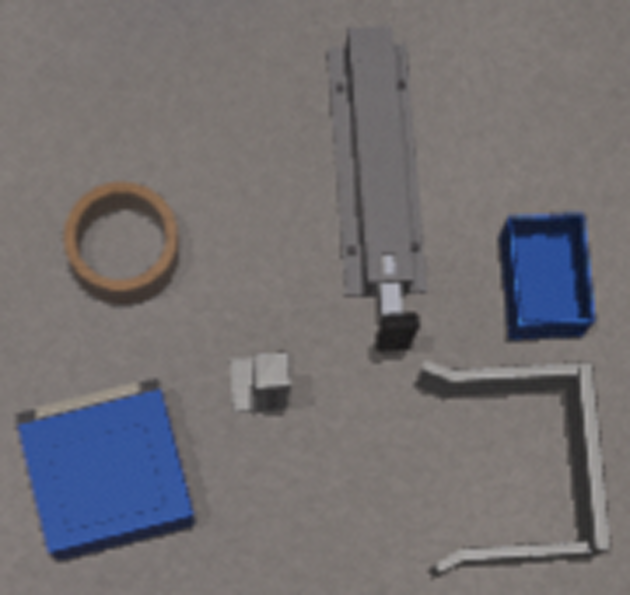

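```bash
python3 - <<'E'
from h import *
f=lambda P,z:ray('top',np.array(P)/3.5+[190,60],z)[:,:2]
def line(n,P,z):
    w=f(P,z);d=w[1]-w[0];print(n,w.round(4).tolist(),'dir',np.degrees(np.arctan2(d[1],d[0])).round(2),np.linalg.norm(d).round(4))
line('hous R',[(388,28),(412,280)],.04)
line('hous end',[(368,282),(412,280)],.04)
line('hous far',[(352,28),(388,28)],.04)
line('+x wall out',[(443,370),(582,366)],.06)
line('+x wall in',[(450,382),(580,376)],.06)
line('-x wall in',[(462,550),(585,543)],.04)
line('-x wall out',[(465,563),(590,555)],.04)
print('post',f([(257,353),(289,353),(290,388),(257,389)],.088).round(4),f([(257,353),(289,353),(290,388),(257,389)],.088).mean(0))
print('tab',f([(378,318),(417,314),(415,327),(378,332)],.089).round(4),f([(378,318),(417,314),(415,327),(378,332)],.089).mean(0))
# bin corners incl strip
print('bin',f([(17,412),(158,382),(193,517),(52,548)],.06).round(4))
E
```

```text
hous R [[0.9114, -0.106], [0.6845, -0.1254]] dir -175.1 0.2277
hous end [[0.6821, -0.0887], [0.6845, -0.1254]] dir -86.18 0.0369
hous far [[0.9107, -0.0748], [0.9114, -0.106]] dir -88.66 0.0312
+x wall out [[0.6028, -0.1482], [0.6083, -0.2621]] dir -87.23 0.114
+x wall in [[0.5929, -0.1539], [0.5999, -0.2603]] dir -86.24 0.1067
-x wall in [[0.4584, -0.1652], [0.4656, -0.2656]] dir -85.91 0.1006
-x wall out [[0.4478, -0.1675], [0.4558, -0.2694]] dir -85.53 0.1022
post [[ 0.6071  0.0033]
 [ 0.6076 -0.0222]
 [ 0.5791 -0.0233]
 [ 0.5778  0.0028]] [ 0.59289779 -0.00983572]
tab [[ 0.6374 -0.0929]
 [ 0.6413 -0.1241]
 [ 0.6305 -0.1225]
 [ 0.6259 -0.0929]] [ 0.63377856 -0.10808915]
bin [[0.562  0.1959]
 [0.5887 0.0828]
 [0.4789 0.0521]
 [0.4521 0.1635]]
```

Emit:
arm_command --rows '[[[0,0.5,-0.6,0,0.6],[0,0.5,-0.6,0,0.6],[0,0.5,-0.6,0,0.6],[0,0.5,-0.6,0,0.6],[0,0.5,-0.6,0,0.6],[0,0.5,-0.6,0,0.6],[0,0.5,-0.6,0,0.6],[0,0.5,-0.6,0,0.6],[0,0.5,-0.6,0,0.6],[0,0.5,-0.6,0,0.4]]]'

```text
t: 1.35
eef_pos: [0.4668, 0.2928, 0.2311]
tool_rot: [-0.0, -0.108, 0.994, -0.0]
contact_force: [0.4, 1.1, -0.0]
gripper_width: 0.002
grasp_force: 0.0
```

Emit:
arm_command --rows '[[[0,0.25,-0.4,0,0],[0,0.25,-0.4,-0.3,0],[0,0.25,-0.4,-0.5,0.4],[0,0,0,-0.6,0],[0,0,0,-0.6,0],[0,0,0,-0.6,0],[0,0,0,-0.5,0],[0,0,0,-0.3,0],[0,0,0,0,0],[0,0,0,0,0]]]'

```text
t: 2.6
eef_pos: [0.5119, 0.2225, 0.0282]
tool_rot: [0.001, -0.123, 0.992, 0.0]
contact_force: [-0.5, -0.3, -0.2]
gripper_width: -0.003
grasp_force: 0.0
```

Emit:
arm_command --rows '[[[0,0.01,-0.17,0,0],[0,0.01,-0.17,0,0],[0,0.01,-0.17,0,0],[0,0.01,-0.17,0,0],[0,0.02,-0.17,0,0],[0,0.02,-0.17,0,0],[0,0.01,-0.17,0,0],[0,0.01,-0.17,0,0],[0,0,0,0,0],[0,0,0,0,0]]]'

```text
t: 3.85
eef_pos: [0.5168, 0.1399, 0.027]
tool_rot: [-0.001, -0.123, 0.992, -0.0]
contact_force: [0.0, 0.1, -0.5]
gripper_width: -0.001
grasp_force: 0.0
```

```bash
cat >> h.py <<'E'
O=np.array([.530,-.2055]);YAW=.08
Rb=np.array([[np.cos(YAW),-np.sin(YAW)],[np.sin(YAW),np.cos(YAW)]])
bay=lambda w:(np.asarray(w)[...,:2]-O)@Rb
world=lambda b:O+np.asarray(b)@Rb.T
def bincont(n,name=None,near=None):
    img=cams.read_camera(n)
    if name: cv2.imwrite(f'pics/{name}.png',img[:,:,::-1])
    m=blue(img);best=None
    for c in cv2.findContours(m,cv2.RETR_EXTERNAL,1)[0]:
        W=ray(n,c.reshape(-1,2)+0.,.06)[:,:2].astype(np.float32);r=cv2.minAreaRect(W)
        b=bay(r[0])
        if cv2.contourArea(W)>.003 and abs(b[0])<.11 and -.1<b[1]<.45 :
            print(n,'bay ctr mm',(b*1000).round(1),'size',(np.array(r[1])*1000).round(0),'ang-bay deg',round(r[2]-np.degrees(YAW),1));print((bay(cv2.boxPoints(r))*1000).round(0).tolist())
    return img
def st():
    o=get_obs();q=o['tool_rot'];a=2*np.degrees(np.arctan2(q[2],q[1]))-90
    print('t',round(o['t'],2),'tcp bay mm',(bay(o['eef_pos'])*1000).round(1),'z',round(o['eef_pos'][2]*1000,1),'yaw-bay',round(a-np.degrees(YAW),1),'F',o['contact_force'].round(1))
E
python3 -c "
from h import *
st();bincont('top','t1')"
```

```text
t 3.85 tcp bay mm [ 14.5 345.3] z 27.0 yaw-bay 99.5 F [ 0.   0.1 -0.5]
top bay ctr mm [ 10.4 256.9] size [112.  97.] ang-bay deg 10.1
[[-53.0, 295.0], [-36.0, 199.0], [74.0, 219.0], [57.0, 315.0]]
```

View pics/t1.png

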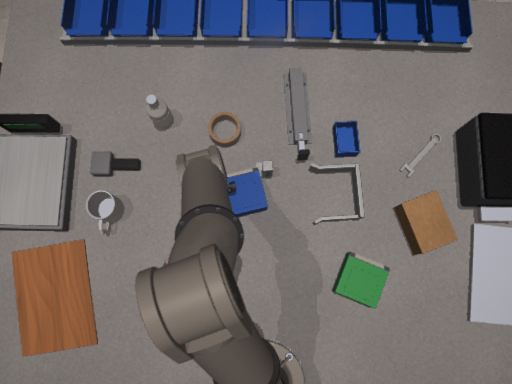

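Emit:
arm_command --rows '[[[0,-0.02,0.2,0,0],[0,0,0,0,0],[0,-0.3,-0.1,0,0],[0,-0.3,-0.1,0,0],[0,0,0,0,0],[0,0,-0.12,0,0],[0,-0.1,-0.1,0,0.73],[0,-0.1,-0.1,0,0.73],[0,-0.1,-0.1,0,0.73],[0,0,0,0,0]]]'

```text
t: 5.15
eef_pos: [0.4626, 0.115, 0.0274]
tool_rot: [0.0, -0.209, 0.978, 0.0]
contact_force: [0.6, -0.3, 0.2]
gripper_width: 0.002
grasp_force: 0.0
```

```bash
python3 -c "
from h import *
st();bincont('top','t2');bincont('scene')"
```

```text
t 5.15 tcp bay mm [-41.6 324.9] z 27.4 yaw-bay 109.5 F [ 0.6 -0.3  0.2]
top bay ctr mm [ 12.1 247.2] size [112.  89.] ang-bay deg 16.5
[[-54.0, 274.0], [-29.0, 189.0], [78.0, 220.0], [53.0, 306.0]]
scene bay ctr mm [ 44.4 256.1] size [156. 158.] ang-bay deg 17.2
[[-54.0, 308.0], [-7.0, 158.0], [142.0, 204.0], [96.0, 355.0]]
```

Emit:
arm_command --rows '[[[0,-0.06,-0.17,0,0.57],[0,-0.06,-0.17,0,0.57],[0,-0.06,-0.17,0,0.57],[0,-0.06,-0.17,0,0.57],[0,-0.065,-0.127,0,0.73],[0,-0.065,-0.127,0,0.73],[0,-0.065,-0.127,0,0.73],[0,0,0,0,0],[0,0,0,0,0],[0,0,0,0,0]]]'

```text
t: 6.5
eef_pos: [0.4363, 0.0521, 0.0273]
tool_rot: [0.0, -0.38, 0.925, -0.0]
contact_force: [-0.2, -0.6, 0.2]
gripper_width: -0.001
grasp_force: 0.0
```

```bash
python3 -c "
from h import *
st();bincont('top','t3');bincont('scene')"
```

```text
t 6.5 tcp bay mm [-72.8 264.3] z 27.3 yaw-bay 130.1 F [-0.2 -0.6  0.2]
top bay ctr mm [ 16.9 231.8] size [109. 102.] ang-bay deg 42.3
[[-57.0, 233.0], [11.0, 158.0], [91.0, 231.0], [23.0, 306.0]]
scene bay ctr mm [ 42.8 233.9] size [137. 171.] ang-bay deg 41.9
[[-65.0, 252.0], [49.0, 124.0], [151.0, 216.0], [37.0, 343.0]]
```

View pics/t3.png

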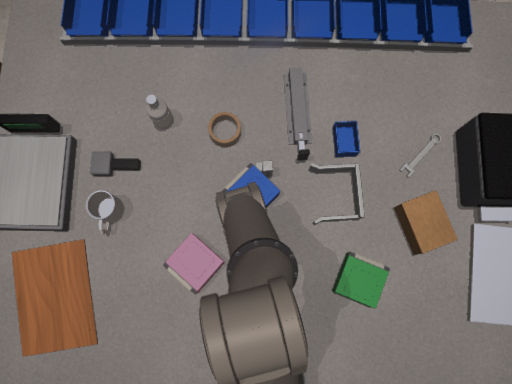

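Emit:
arm_command --rows '[[[0,-0.033,-0.143,0,0.73],[0,-0.033,-0.143,0,0.73],[0,-0.033,-0.143,0,0.73],[0,-0.01,-0.146,0,0.73],[0,-0.01,-0.146,0,0.73],[0,-0.01,-0.146,0,0.73],[0,0.012,-0.143,0,0.73],[0,0.012,-0.143,0,0.73],[0,0.012,-0.143,0,0.73],[0,0,0,0,0]]]'

```text
t: 7.85
eef_pos: [0.4304, -0.0265, 0.0273]
tool_rot: [-0.0, -0.607, 0.795, -0.0]
contact_force: [-0.6, -0.7, -0.2]
gripper_width: -0.0
grasp_force: 0.0
```

```bash
python3 -c "
from h import *
st();bincont('top','t4');bincont('scene')"
```

```text
t 7.85 tcp bay mm [-85.  186.4] z 27.3 yaw-bay 160.1 F [-0.6 -0.7 -0.2]
top bay ctr mm [ 11.7 235.1] size [106. 122.] ang-bay deg 50.4
[[-69.0, 233.0], [25.0, 155.0], [93.0, 237.0], [-1.0, 315.0]]
scene bay ctr mm [ 44.1 227.6] size [127. 170.] ang-bay deg 51.2
[[-62.0, 231.0], [71.0, 125.0], [150.0, 224.0], [18.0, 330.0]]
```

Emit:
arm_command --rows '[[[0,0,0,0.5,0],[0,0,0,0.5,0],[0,0.03,0.36,0,-0.9],[0,0.03,0.36,0,-0.9],[0,0.03,0.36,0,-0.9],[0,0.03,0.36,0,-0.9],[0,0,0,0,-0.8],[0,0,0,-0.5,0],[0,0,0,-0.5,0],[0,0,0,0,0]]]'

```text
t: 9.2
eef_pos: [0.4358, 0.0606, 0.026]
tool_rot: [-0.002, -0.459, 0.888, 0.001]
contact_force: [-1.1, -0.2, -0.7]
gripper_width: 0.001
grasp_force: 0.0
```

```bash
python3 -c "
from h import *
st();bincont('top','t5');bincont('scene')"
```

```text
t 9.2 tcp bay mm [-72.6 272.8] z 26.0 yaw-bay 140.1 F [-1.1 -0.2 -0.7]
top bay ctr mm [ 26.4 222. ] size [110.  83.] ang-bay deg 48.8
[[-41.0, 208.0], [21.0, 154.0], [94.0, 236.0], [31.0, 290.0]]
scene bay ctr mm [ 42.3 229.1] size [125. 177.] ang-bay deg 52.2
[[-66.0, 234.0], [74.0, 125.0], [150.0, 224.0], [11.0, 333.0]]
```

Emit:
arm_command --rows '[[[0,0.11,-0.08,0,0],[0,0.11,-0.08,0,0],[0,-0.025,-0.13,0,0.73],[0,-0.025,-0.13,0,0.73],[0,-0.02,-0.13,0,0.73],[0,-0.01,-0.13,0,0.73],[0,-0.01,-0.13,0,0.73],[0,-0.01,-0.13,0,0.73],[0,0,0,0,0],[0,0,0,0,0]]]'

```text
t: 10.55
eef_pos: [0.4419, 0.0025, 0.0272]
tool_rot: [-0.003, -0.606, 0.795, 0.001]
contact_force: [-6.8, -0.6, 3.8]
gripper_width: 0.002
grasp_force: 3.6
```

```bash
python3 -c "
from h import *
st();bincont('top','t6');bincont('scene')"
```

```text
t 10.55 tcp bay mm [-71.2 214.4] z 27.2 yaw-bay 160.0 F [-6.8 -0.6  3.8]
scene bay ctr mm [ 32.8 209. ] size [111. 177.] ang-bay deg 73.0
[[-68.0, 182.0], [101.0, 130.0], [134.0, 236.0], [-36.0, 288.0]]
```

Emit:
arm_command --rows '[[[0,0.016,-0.13,0,0.73],[0,0.016,-0.13,0,0.73],[0,0.016,-0.13,0,0.73],[0,0.015,-0.12,0,0.73],[0,0.015,-0.12,0,0.73],[0,0.015,-0.12,0,0.7],[0,0,0,0,0],[0,0,0,0,0],[0,0,0,0,0],[0,0,0,0,0]]]'

```text
t: 11.9
eef_pos: [0.4498, -0.0411, 0.0273]
tool_rot: [0.001, 0.735, -0.678, -0.0]
contact_force: [-4.4, -2.3, 2.5]
gripper_width: 0.001
grasp_force: 2.3
```

```bash
python3 -c "
from h import *
st();bincont('top','t7');bincont('scene')"
```

```text
t 11.9 tcp bay mm [-66.8 170.3] z 27.3 yaw-bay -180.0 F [-4.4 -2.3  2.5]
top bay ctr mm [  5.4 194.2] size [120. 105.] ang-bay deg 0.6
[[-55.0, 246.0], [-54.0, 141.0], [66.0, 142.0], [65.0, 247.0]]
scene bay ctr mm [ 32.8 187.6] size [174. 123.] ang-bay deg 0.2
[[-54.0, 249.0], [-54.0, 126.0], [120.0, 126.0], [119.0, 250.0]]
```

View pics/t7.png

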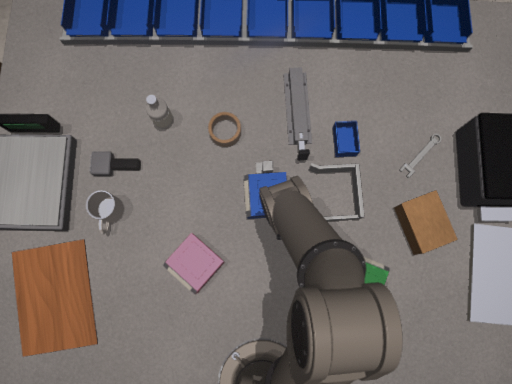

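Emit:
arm_command --rows '[[[0,-0.2,0,0,0],[0,0,0,0.6,0],[0,0,0,0.6,0],[40,0.3,0.55,0,0],[40,0.3,0.55,0,0],[40,0.3,0.55,0,0],[40,0.3,0.54,0,0],[40,0,0,-0.6,0],[40,0,0,-0.6,0],[40,0,0,-0.05,0]]]'

```text
t: 13.25
eef_pos: [0.5086, 0.0908, 0.0227]
tool_rot: [0.001, 0.736, -0.677, -0.001]
contact_force: [-0.3, -0.8, 0.2]
gripper_width: 0.47
grasp_force: 0.0
```

```bash
python3 -c "
from h import *
st();print(get_obs()['gripper_width']);bincont('top','t8');bincont('scene')"
```

```text
t 13.25 tcp bay mm [  2.3 297.1] z 22.7 yaw-bay -179.9 F [-0.3 -0.8  0.2]
0.46996994878385817
scene bay ctr mm [ 34.9 188. ] size [167. 124.] ang-bay deg 0.4
[[-49.0, 249.0], [-48.0, 125.0], [119.0, 126.0], [118.0, 251.0]]
```

Emit:
arm_command --rows '[[[40,0.02,-0.25,0,0],[40,0.02,-0.25,0,0],[40,0.02,-0.25,0,0],[40,0.02,-0.25,0,0],[40,0.02,-0.25,0,0],[40,0.02,-0.25,0,0],[40,0.02,-0.25,0,0],[40,0.02,-0.25,0,0],[40,0,0,0,0],[40,0,0,0,0]]]'

```text
t: 14.6
eef_pos: [0.5195, -0.0301, 0.0241]
tool_rot: [0.0, 0.735, -0.678, -0.0]
contact_force: [-0.7, 0.3, -0.1]
gripper_width: 0.47
grasp_force: 0.0
```

```bash
python3 -c "
from h import *
st();bincont('top','t9');bincont('scene')"
```

```text
t 14.6 tcp bay mm [  3.6 175.6] z 24.1 yaw-bay -180.0 F [-0.7  0.3 -0.1]
scene bay ctr mm [34.5 90.8] size [168. 119.] ang-bay deg 1.9
[[-52.0, 147.0], [-48.0, 29.0], [121.0, 34.0], [117.0, 153.0]]
```

View pics/t9.png

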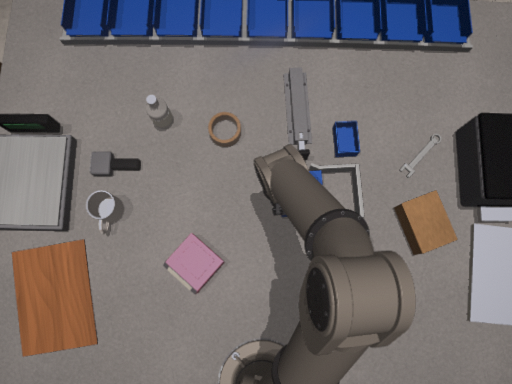

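Emit:
arm_command --rows '[[[40,0.015,-0.2,0,0],[40,0.015,-0.2,0,0],[40,0.015,-0.2,0,0],[40,0.015,-0.2,0,0],[40,0.015,-0.2,0,0],[40,0.015,-0.2,0,0],[40,0.015,-0.2,0,0],[40,0.01,-0.15,0,0],[40,0,0,0,0],[40,0,0,0,0]]]'

```text
t: 15.95
eef_pos: [0.5266, -0.123, 0.0242]
tool_rot: [0.0, 0.735, -0.678, -0.0]
contact_force: [-0.0, 0.7, -1.2]
gripper_width: 0.466
grasp_force: 0.0
```

```bash
python3 -c "
from h import *
st();bincont('top');bincont('scene')"
```

```text
t 15.95 tcp bay mm [ 3.2 82.5] z 24.2 yaw-bay -180.0 F [-0.   0.7 -1.2]
scene bay ctr mm [8.2 2.5] size [119. 109.] ang-bay deg -0.2
[[-51.0, 57.0], [-51.0, -52.0], [67.0, -52.0], [68.0, 57.0]]
```

Emit:
arm_command --rows '[[[40,0.005,-0.05,0,0],[40,0.005,-0.05,0,0],[40,0.005,-0.05,0,0],[40,0,-0.03,0,0],[40,0,-0.03,0,0],[40,0,-0.02,0,0],[40,0,0,0,0],[40,0,0,0,0],[40,0,0,0,0],[40,0,0,0,0]]]'

```text
t: 17.3
eef_pos: [0.5285, -0.1309, 0.0244]
tool_rot: [-0.003, 0.736, -0.677, -0.002]
contact_force: [0.2, 14.2, 1.6]
gripper_width: 0.465
grasp_force: 7.2
```

Emit:
arm_command --rows '[[[40,-0.02,0.17,0,0],[40,-0.02,0.17,0,0],[60,0,0,0.6,0],[60,0,0,0.7,0],[60,0,0,0.7,0],[60,0.6,0,0,0],[60,0.6,0,0,0],[60,0.6,-0.02,0,0],[60,0,0,0,0],[60,0,0,0,0]]]'

```text
t: 18.55
eef_pos: [0.6323, -0.1173, 0.1438]
tool_rot: [0.001, 0.735, -0.678, -0.0]
contact_force: [-0.3, -1.3, -0.8]
gripper_width: 0.7
grasp_force: 0.0
```

```bash
python3 -c "
from h import *
st();bincont('top');bincont('scene')
p=cams.camera_params('wrist');im=cams.read_camera('wrist');cv2.imwrite('pics/w1.png',im[:,:,::-1])
P=[(x,y) for x in(122-15,108-15) for y in (70,100)]
print(proj('wrist',[[*world(np.array([111,85])/1000),.089],[*world(np.array([175,85])/1000),.04],[*world(np.array([0,60])/1000),.044],[*world(np.array([60,60])/1000),.044]],p).round())
print(proj('scene',[[*world(np.array(b)/1000),.06] for b in [(-60,48),(60,48),(60,-60),(-60,-60)]]).round())"
```

```text
t 18.55 tcp bay mm [109.   79.7] z 143.8 yaw-bay -179.9 F [-0.3 -1.3 -0.8]
top bay ctr mm [2.4 1.6] size [125. 108.] ang-bay deg -0.5
[[-59.0, 56.0], [-61.0, -52.0], [64.0, -53.0], [65.0, 55.0]]
scene bay ctr mm [ 8.5 -1.4] size [118. 105.] ang-bay deg -0.3
[[-50.0, 51.0], [-51.0, -53.0], [67.0, -54.0], [68.0, 51.0]]
[[255. 225.]
 [179. 202.]
 [395. 174.]
 [321. 173.]]
[[208. 186.]
 [219. 210.]
 [184. 219.]
 [175. 194.]]
```

View pics/w1.png

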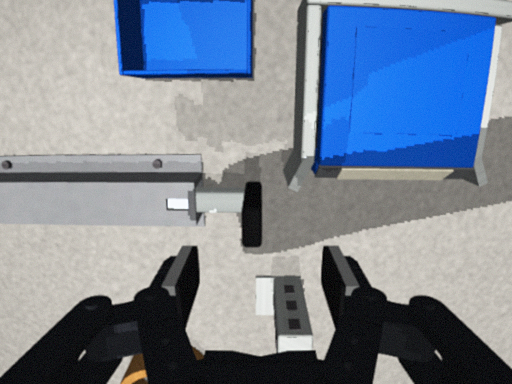

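```bash
python3 -c "
from h import *
p=cams.camera_params('wrist')
for n,px,z in[('tab',(253,215),.089),('lid back L',(329,8),.06),('lid back R',(497,17),.06),('lid front L',(320,167),.06),('lid front R',(476,167),.06),('strip edge bot',(395,179),.044),('strip edge L',(318,179),.044),('+xwall in',(322,100),.06),('+x wall in lo',(316,160),.06),('hous end',(203,190),.04)]:
  print(n,(bay(ray('wrist',[px],z,p))*1000).round(1))
im=cv2.imread('pics/w1.png');cv2.imwrite('pics/w1c.png',cv2.resize(im[0:190,290:512],None,fx=3,fy=3,interpolation=cv2.INTER_CUBIC))"
```

```text
tab [[112.8  77.9]]
lid back L [[ 63.3 -54.9]]
lid back R [[-55.5 -56.2]]
lid front L [[64.2 51.4]]
lid front R [[-56.5  50.3]]
strip edge bot [[-0.2 64.3]]
strip edge L [[62.2 64.6]]
+xwall in [[65.3  4.1]]
+x wall in lo [[67.5 46.3]]
hous end [[154.4  75. ]]
```

View pics/w1c.png

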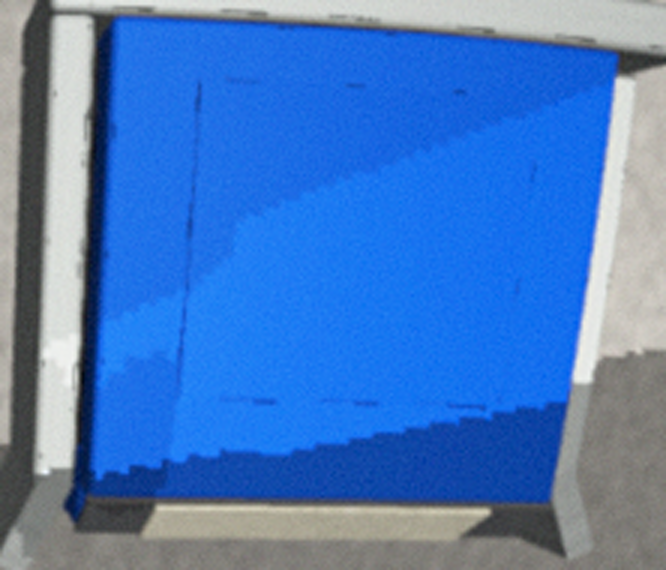

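Emit:
arm_command --rows '[[[60,0.045,0.07,-0.3,0],[60,0,0,-0.4,0],[60,0,0,-0.4,0],[60,0,0,-0.3,0],[60,0,0,-0.15,0],[60,0,0,0,0],[0,0,0,0,0],[0,0,0,0,0],[0,0,0,0,0],[0,0,0,0,0]]]' --newtons 40

```text
t: 19.95
eef_pos: [0.6367, -0.1131, 0.0522]
tool_rot: [-0.0, 0.735, -0.678, 0.001]
contact_force: [-0.6, 0.5, 4.5]
gripper_width: 0.159
grasp_force: 41.6
```

Emit:
arm_command --rows '[[[0,-0.3,-0.024,0,0],[0,-0.3,-0.024,0,0],[0,-0.3,-0.024,0,0],[0,-0.3,-0.024,0,0],[0,-0.3,-0.024,0,0],[0,-0.3,-0.024,0,0],[0,-0.3,-0.024,0,0],[0,-0.3,-0.024,0,0],[0,-0.3,-0.024,0,0],[0,0,0,0,0]]]'

```text
t: 21.2
eef_pos: [0.4733, -0.1253, 0.0521]
tool_rot: [0.0, 0.735, -0.678, -0.0]
contact_force: [-4.3, 2.6, 11.2]
gripper_width: 0.158
grasp_force: 43.3
```

Emit:
arm_command --rows '[[[0,-0.1,-0.008,0,0],[0,-0.1,-0.008,0,0],[0,-0.1,-0.008,0,0],[0,-0.06,-0.005,0,0],[0,-0.04,-0.003,0,0],[0,-0.04,-0.003,0,0],[0,-0.03,0,0,0],[0,0,0,0,0],[0,0,0,0,0],[0,0,0,0,0]]]'

```text
t: 22.45
eef_pos: [0.4511, -0.1269, 0.0522]
tool_rot: [-0.004, 0.736, -0.677, 0.003]
contact_force: [16.5, 3.1, -10.7]
gripper_width: 0.158
grasp_force: 41.7
```

Emit:
arm_command --rows '[[[0,0.05,0,0,0],[40,0,0,0,0],[40,0,0,0,0],[40,0,0,0,0],[40,0,0,0.5,0],[40,0,0,0.7,0],[40,0,0,0.7,0],[40,0.5,0,0.5,0],[40,0.5,0,0.3,0],[40,0,0,0,0]]]'

```text
t: 23.7
eef_pos: [0.511, -0.1281, 0.2146]
tool_rot: [-0.001, 0.735, -0.678, 0.001]
contact_force: [-0.8, 0.9, -0.2]
gripper_width: 0.467
grasp_force: 0.0
```

```bash
python3 -c "
from h import *
st();bincont('top');p=cams.camera_params('wrist');im=cams.read_camera('wrist');cv2.imwrite('pics/w2.png',im[:,:,::-1])
W=lambda x,y,z:[*world(np.array([x,y])/1000),z]
print(proj('wrist',[W(175,85,.046),W(-75,85,.089)],p).round())"
```

```text
t 23.7 tcp bay mm [-12.8  78.7] z 214.6 yaw-bay -180.0 F [-0.8  0.9 -0.2]
[[ 77. 183.]
 [327. 195.]]
```

View pics/w2.png

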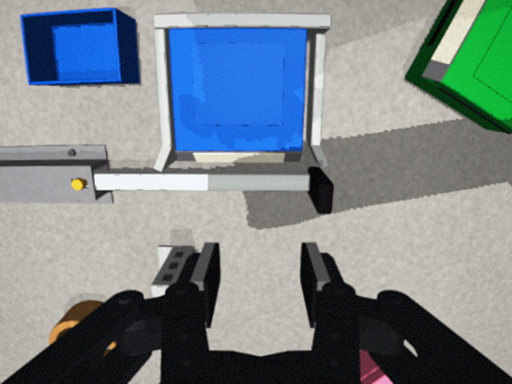

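The wrist view shows the brass button out at (77,184), the bar across the mouth with its tab at (320,190), and the bin against the end stop at row 27 with its label facing the mouth. The robot is clear of everything.

```bash
python3 -c "
from station import job
print(job.hand_in())"
```

```text
the job is handed in; nothing more can be done
None
```

I handed the job in at about 24 s: the bin was swung a quarter turn round the post and slid home with its label facing the mouth, and the bar was pulled fully out with its lock button clicked out.

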